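# Make up a marking kit and a gluing kit

## Task

Make up the two kits from the stock lying between the trays. Marking kit, blue tray: the red pencil in the long bay and the roll of black tape in one of the square bays. Gluing kit, green tray: the sanding block in the long bay, the small wooden offcut in one square bay and the glue bottle, standing upright, in the other; everything sits flat on the floor of its bay, and the nut, the masking tape and the C-clamp stay where they are.

Things in the scene. Friction and masses are not known exactly. Their poses are not given: they have to be found in the camera images.
- tray_blue: The blue shallow plastic kit tray, 184 x 176 mm, fixed to the bench. Origin: centre of its underside; x along the 184 mm side, y along the 176 mm side, z up. Floor 3 mm thick, all walls 4 mm thick with tops 12 mm above the bench. Three bays: one long bay (176 mm in x, 78 mm in y) centred at x = 0, y = +45 mm; two square bays (86 x 86 mm) centred at x = +45 and x = -45 mm, both y = -41 mm. A small tab, 60 mm wide, sticks out 8 mm from the rim at each end (+x and -x).
- tray_green: The green shallow plastic kit tray, 184 x 176 mm, fixed to the bench. Origin: centre of its underside; x along the 184 mm side, y along the 176 mm side, z up. Floor 3 mm thick, all walls 4 mm thick with tops 12 mm above the bench. Three bays: one long bay (176 mm in x, 78 mm in y) centred at x = 0, y = +45 mm; two square bays (86 x 86 mm) centred at x = +45 and x = -45 mm, both y = -41 mm. A small tab, 60 mm wide, sticks out 8 mm from the rim at each end (+x and -x).
- pencil: Flat red carpenter's pencil, 158 mm long along its y (the pointed tip at -y), 14 mm wide along x, 8 mm thick, lying flat. Origin: centre of its underside; z up. 12 g.
- black_tape: Roll of black adhesive tape lying flat, 52 mm outside diameter, 19 mm high; simulated solid, so grip it across its outside. Origin: centre of its underside; z up. 50 g. It lies between the two trays; anything like it farther back on the bench is scenery.
- sanding_block: Brown cork sanding block, 59 mm along x, 101 mm along y, 31 mm high, lying flat. Origin: centre of its underside; z up. About 90 g. It lies between the two trays; anything like it farther back on the bench is scenery.
- offcut: Small wooden offcut block used as a clamping pad, 50 mm along x, 70 mm along y, 22 mm high, lying flat. Origin: centre of its underside; z up. About 42 g. It lies between the two trays; anything like it farther back on the bench is scenery.
- glue: Amber-yellow wood glue bottle with a red cap, standing upright: 42 mm along x, 55 mm along y, body about 141 mm high, cap (about 24 mm wide) up to 160 mm. The body is best gripped across x at 95 to 120 mm above its underside (or by the cap). Origin: centre of its underside; z up. About 0.25 kg. It stands between the two trays; anything like it farther back on the bench is scenery.
- nut: Steel hexagon nut lying flat, 30 x 34 mm, 16 mm high; not part of any kit. Origin: centre of its underside; z up.
- masking_tape: Large roll of cream masking tape lying flat, 105 mm diameter, 25 mm high, just behind one of the trays; not part of any kit. Origin: centre of its underside; z up.
- c_clamp: Small black C-clamp lying on its side, 118 mm along x, 116 mm along y, 22 mm high, just behind one of the trays; not part of any kit. Origin: centre of its underside; z up.
Things that resemble listed ones, but are neither listed nor needed, are in the scene too. Of the things like the glue, leave any that is turquoise; of the rest the smaller one is meant.

How it is judged:
By the outcome, as a careful person would: the job done as asked, in the order asked, and still so for the second after the job is handed in, with the robot touching nothing.
It also fails if it takes over 125 s, if anything falls off the work surface, if the arm or the gripper's body presses on something with over 40 N, if the wrist force passes 120 N, or if a joint passes its speed limit or range.

## Robot

A 7-joint arm with a two-finger parallel gripper is mounted at the origin on a cart in front of the work surface, level with it; the furniture and walls round the work are solid. World frame = base frame: x ahead of the robot, y to its left, z up, the work surface at z = 0. Lengths are in m, angles in rad, forces in N, time in s.
With the tool pointing down it reaches from about 0.4 to 0.875 m from the base axis. Payload 19.3 kg.
Tool frame: the origin (TCP) lies between the finger pads; the fingertips stand 17 mm ahead of it and the grasp point (between the pads) lies 2 mm behind it (bot.finger_overhang is the distance from the TCP to the fingertips, in m); z points along the fingers, y is the line along which they close (so a half turn about z gives the same grasp; the last joint's range is limited). The gripper opens to 85 mm and grips with 20 to 120 N. Pads are 22 mm wide; open, the fingers measure 114 mm over their backs; the gripper's body (76 mm by 85 mm) begins 54 mm behind the grasp point. The pads swing forward as they close: fully open they stand 13 mm farther back than shut.
Start: joints at [1.242, 0.521, -0.036, 1.599, 0.021, 1.021, -0.113], TCP at [0.16, -0.604, 0.248] pointing down, gripper open.
Joint ranges: [-2.91, 2.91], [-0.3, 2.13], [-1.5, 1.42], [0.17, 2.43], [-1.26, 4.41], [0.16, 1.93], [-2.52, 2.52]. Speed limits (rad/s): [1.89, 1.89, 2.39, 2.39, 3.01, 3.01, 3.01].

## Interface

Orientations are given as [roll, pitch, yaw] about the fixed x, y, z axes, in that order (R = Rz(yaw) Ry(pitch) Rx(roll)).
In Python, from workcell import observe, grab_frame, bot gives the robot as it stands.
- The arm moves only by the shell command python3 -m crank 'ROWS' [FORCE]. ROWS is a JSON object of lists of equal length, an entry for each row: "linear": the shift along the world's x, y, z each as a share of 0.25 m, from -1 to 1, a list of three; "delta_rot": the turn, a rotation vector about the world's x, y, z each as a share of 30 degrees, from -1 to 1, a list of three; "fingers": the opening, from -1 (shut) to 1 (fully open). In form: {"linear": [[dx, dy, dz], ...], "delta_rot": [[rx, ry, rz], ...], "fingers": [fingers, ...]}. A call has 1 to 5 rows; each row is the pose to reach, as a shift and turn from the pose commanded when the call began; what a row does not reach only later rows make up. A row lasts 1/10 s, in which the tool goes at most 50 mm and 8.59 degrees, less where a joint would pass 70% of its speed; a pose out of reach is approached as far as the arm can. A call with a number of a shift or a turn outside -1 to 1 is refused whole. A call with a gripper value outside its range is refused whole. The fingers move at their own pace and stop on an object; FORCE is the grip in N (left out, the last holds). Time passes only in rows, so rows that repeat a pose let the fingers close. It gives the time, the measured TCP pose, the force, the opening and the grip force at its end, in the units of the state.
- observe(): the state, without advancing time (a new reading comes with each control period).
- grab_frame(name): name is "scene" or "top" or "wrist"; returns a dict with "image" (400x640x3 uint8, red, green, blue), "mtx" (3x3 intrinsics, pixels), "k1" (the pictures are not rectified: a ray, as slopes to the right and down, at radius r is drawn at 1 + k1 r^2 times it, then the intrinsics apply), "xyz" and "orientation" of the camera in the world. Camera axes: x right, y down, z forward; pixel columns grow to the right and rows downward; lengths in m; the calibration is good to about 2 mm. A picture is of the moment at which its call begins. There is no depth.
- bot.job_done(): hands the job in; it is judged then, once.
The state is a dict: "clock": time; "qpos": joint angles; "qd": joint speeds; "joint_efforts": joint torques, N m; "position": TCP position; "tool_rot": TCP orientation; "force": force on the tool from outside, world axes, zero at the start; "moment": the same for the moment, N m; "grip_width": finger opening in m; "finger_force": force on a finger pad.
Only numpy, scipy, OpenCV 4.12 (cv2) and the standard library are available. Lean on these libraries where they do the work, as an engineer would, in place of code of your own. Each camera call takes 0.05 s, during which the arm holds its last target. There are 200 camera calls.

## Working session

There is one attempt and no reset: what is moved stays moved. The work goes in short steps, Python scripts to look and compute and a shell command to move; the robot and the scene stay as the last step left them, time stands still between calls to the robot, and variables do not carry over. Pictures are saved under pics/ and viewed, at most 14 in all, crops included, and the job is handed in when it is done.

```bash
mkdir -p pics; ls; python3 - <<'E'
from workcell import observe, grab_frame, bot
import cv2
s=observe();print(s)
for n in ("top","scene"):
    f=grab_frame(n);cv2.imwrite(f"pics/{n}0.png",f["image"][:,:,::-1]);print(n,f["mtx"],f["k1"],f["xyz"],f["orientation"])
E
```

```text
pics
{'clock': 0.0, 'qpos': array([ 1.24180456,  0.52199655, -0.03631118,  1.6000137 ,  0.02121778,
        1.0210961 , -0.11282699]), 'qd': array([-3.92623343e-04,  1.75233113e-04,  1.12568464e-03,  8.33840109e-04,
       -8.40558333e-05,  9.96174358e-04,  1.50167759e-03]), 'joint_efforts': array([ 2.51531965e-03, -9.27083302e+01,  1.98187485e+00, -3.69922006e+01,
        1.79535424e-02,  8.39207845e-03, -3.60902288e-05]), 'position': array([ 0.15981492, -0.60388988,  0.24773475]), 'tool_rot': array([-3.14046914e+00,  1.04073563e-04,  2.58750196e-01]), 'force': array([0.09330323, 1.04890866, 0.41580451]), 'moment': array([-0.063984  , -0.01329141, -0.02400759]), 'finger_force': 0.0, 'grip_width': 0.08587078172093172}
top [[504.25668526   0.         328.25658746]
 [  0.         504.25668526 205.15181636]
 [  0.           0.           1.        ]] -0.017002682270843925 [0.3035961  0.06720037 1.16812884] [-2.92879239  0.00382913 -1.86256468]
scene [[388.25016487   0.         323.76029379]
 [  0.         388.25016487 203.9130955 ]
 [  0.           0.           1.        ]] -0.04523669472752417 [-0.00299389  0.60339238  0.87107606] [-2.35936009  0.01496748 -2.42768092]
```

View pics/top0.png

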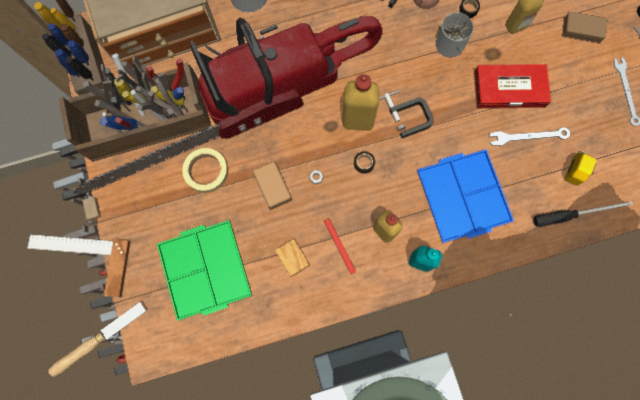

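View pics/scene0.png

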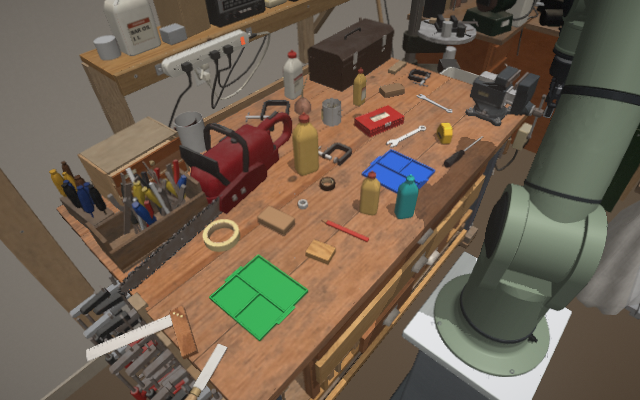

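Top view candidates:
- **Glue:** small amber (388,227); large amber (360,103) and amber (523,12) are scenery; turquoise (426,259) is to be left.
- **Tape:** (364,162); the ring at (470,6) is scenery.
- **Sanding block:** (271,185); the one at (585,26) is scenery.
- **Offcut:** (292,257). **Pencil:** (340,246). **Nut:** (316,177).
- **Trays:** blue (465,195), long bay on its left. Green (204,268), long bay on its right.

In the scene view, glue is (370,193), turquoise (407,198), tape (327,183), block (277,218), offcut (320,251) and pencil (346,230).

```bash
cat > h.py <<'E'
import numpy as np, cv2
from scipy.spatial.transform import Rotation as R
from workcell import observe, grab_frame, bot
def rays(f,px):
    px=np.atleast_2d(np.array(px,float))
    d=cv2.undistortPoints(px[:,None],f["mtx"],np.array([f["k1"],0,0,0,0]))[:,0]
    d=np.c_[d,np.ones(len(d))]
    return R.from_euler("xyz",f["orientation"]).apply(d)
def plane(f,px,z):
    d=rays(f,px);c=np.array(f["xyz"]);return c+d*((z-c[2])/d[:,2])[:,None]
def tri(fa,pa,fb,pb):
    a,b=rays(fa,pa)[0],rays(fb,pb)[0];ca,cb=np.array(fa["xyz"]),np.array(fb["xyz"])
    s=np.linalg.lstsq(np.c_[a,-b],cb-ca,rcond=None)[0]
    p,q=ca+a*s[0],cb+b*s[1];return (p+q)/2,np.linalg.norm(p-q)
def proj(f,P):
    r=R.from_euler("xyz",f["orientation"]).inv();p=r.apply(np.atleast_2d(P)-np.array(f["xyz"]))
    u=p[:,:2]/p[:,2:];u=u*(1+f["k1"]*(u**2).sum(1))[:,None]
    return u*f["mtx"][0,0]+f["mtx"][:2,2]
def blob(f,box,lo,hi,hsv=True):
    "largest contour in box (x0,y0,x1,y1) within HSV lo..hi"
    x0,y0,x1,y1=box;im=cv2.cvtColor(f["image"],cv2.COLOR_RGB2HSV)
    m=np.zeros(im.shape[:2],np.uint8);m[y0:y1,x0:x1]=cv2.inRange(im,np.array(lo),np.array(hi))[y0:y1,x0:x1]
    m=cv2.morphologyEx(m,cv2.MORPH_CLOSE,np.ones((3,3)))
    c=max(cv2.findContours(m,cv2.RETR_EXTERNAL,cv2.CHAIN_APPROX_NONE)[0],key=cv2.contourArea)
    return c[:,0].astype(float)
def cen(c):
    m=cv2.moments(c.astype(np.float32));return np.array([m["m10"],m["m01"]])/m["m00"]
def rect(f,c,z):
    P=plane(f,c,z)[:,:2].astype(np.float32)
    (x,y),(w,h),a=cv2.minAreaRect(P*1000)
    if w<h: w,h,a=h,w,a+90
    a=(a+90)%180-90
    return np.round([x,y,w,h,a],1)   # mm; a = direction of long side, deg
E
python3 - <<'E'
from h import *
t,s=grab_frame("top"),grab_frame("scene")
for n,f,pts in (("top",t,dict(block=(271,185),off=(292,257),pen=(340,246),glue=(385,230),tape=(364,153),blue=(480,200),green=(225,270),bench=(320,210),bench2=(300,220))),("scene",s,dict(block=(277,218),off=(320,251),pen=(346,230),glue=(370,195),tape=(327,183),bench=(300,240),cap=(370,175)))):
    h=cv2.cvtColor(f["image"],cv2.COLOR_RGB2HSV)
    print(n,{k:h[v[1],v[0]].tolist() for k,v in pts.items()})
for n,p,z in (("blue",(465,195),.012),("green",(204,268),.012),("tape",(364,162),.019),("block",(271,185),.031),("off",(292,257),.022),("pen",(340,246),.008),("glue",(392,219),.16),("turq",(428,256),.16),("nut",(316,177),.016)): print(n,plane(t,p,z).round(3))
im=cv2.resize(t["image"][130:320,150:520],None,fx=2.16,fy=2.16,interpolation=cv2.INTER_CUBIC);cv2.imwrite("pics/c1.png",im[:,:,::-1])
E
```

```text
top {'block': [15, 116, 205], 'off': [19, 134, 236], 'pen': [3, 177, 225], 'glue': [21, 149, 130], 'tape': [17, 46, 144], 'blue': [106, 201, 243], 'green': [69, 180, 221], 'bench': [13, 119, 187], 'bench2': [13, 133, 200]}
scene {'block': [15, 110, 178], 'off': [16, 129, 209], 'pen': [2, 167, 197], 'glue': [19, 133, 125], 'tape': [13, 118, 155], 'bench': [13, 122, 175], 'cap': [4, 145, 146]}
blue [[ 0.475 -0.316  0.012]]
green [[0.485 0.314 0.012]]
tape [[ 0.619 -0.111  0.019]]
block [[0.625 0.115 0.031]]
off [[0.45  0.114 0.022]]
pen [[0.445 0.001 0.008]]
glue [[ 0.448 -0.108  0.16 ]]
turq [[ 0.356 -0.153  0.16 ]]
nut [[0.617 0.008 0.016]]
```

View pics/c1.png

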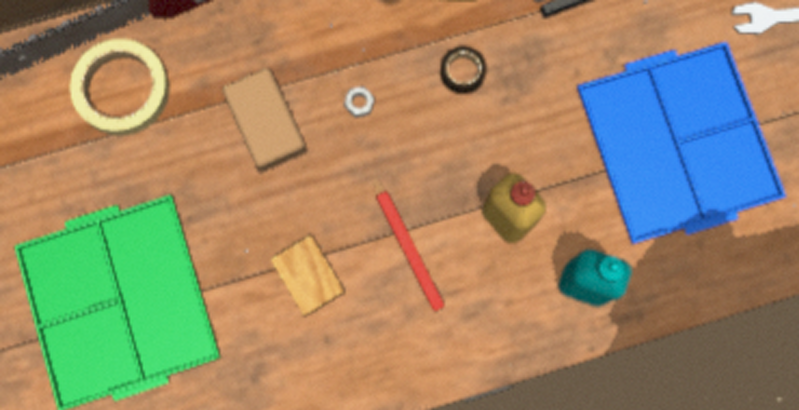

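The crop confirms the choices. The small amber bottle is at crop (514,208) with its cap at (522,190), next to the turquoise one at (596,275). Tape is at (463,69), block (265,118), offcut (307,275), pencil (410,250). Both trays' long bays face the stock. Now measuring the masks.

```bash
python3 - <<'E'
from h import *
t,s=grab_frame("top"),grab_frame("scene")
M=dict(blue=((400,140,520,250),(340,140,450,205),(100,120,60),(120,255,255),.012),
green=((150,210,260,330),(200,245,320,350),(55,120,60),(80,255,255),.012),
pen=((320,210,360,280),(320,215,375,245),(0,155,120),(8,255,255),.008),
cap=((380,208,402,230),(360,168,380,182),(0,135,60),(7,255,255),.15),
glue=((370,205,405,245),(355,168,385,220),(18,110,50),(28,255,255),.07))
for n,(bt,bs,lo,hi,z) in M.items():
    a,b=blob(t,bt,lo,hi),blob(s,bs,lo,hi)
    P,e=tri(t,cen(a),s,cen(b))
    print(n,"top",rect(t,a,z),"scene",rect(s,b,z),"tri",P.round(4),round(e,4))
for n,bt,z in (("off",(272,236,312,280),.022),):
    a=blob(t,bt,(15,110,205),(25,255,255));print(n,rect(t,a,z),cv2.contourArea(a.astype(np.float32)))
# sanding-block & hand corners from the crop (only for coarse)
c=np.array([(224,86),(268,69),(305,150),(262,168)])/2.16+[150,130];print("block",rect(t,c,.031))
w=np.array([(440,69),(487,69),(463,46),(463,92)])/2.16+[150,130];print("tape",plane(t,w,.012).round(3)[:,:2].tolist())
E
```

```text
blue top [ 4.758e+02 -3.153e+02  1.985e+02  1.760e+02  1.000e-01] scene [ 4.749e+02 -3.120e+02  1.962e+02  1.799e+02  2.000e-01] tri [ 0.4732 -0.3122  0.0186] 0.001
green top [484.  316.4 197.9 175.2   1.9] scene [483.2 317.8 198.5 175.6   1.7] tri [0.4833 0.319  0.001 ] 0.0002
pen top [446.2   1.9 139.1  13.6   9.6] scene [445.2   3.3 138.8  14.7   9.6] tri [0.4444 0.0016 0.0059] 0.0007
cap top [ 450.5 -109.    20.8   18.9  -62.9] scene [ 446.6 -104.9   26.1   14.1  -54.3] tri [ 0.4503 -0.1098  0.1446] 0.0012
glue top [ 450.9 -107.1   57.2   56.2  -63.1] scene [ 446.  -105.8  153.2   52.3  -57.1] tri [ 0.4472 -0.1061  0.0645] 0.0008
off [450.5 115.4  68.4  50.1  14.6] 590.0
block [624.8 111.3 102.1  51.    8. ]
tape [[0.628, -0.089], [0.613, -0.139], [0.646, -0.121], [0.595, -0.105]]
```

Blue tray centre is about (0.475,-0.314) at yaw 0.1°; green is about (0.4835,0.317) at 1.8°. The pencil is about (0.446,0.002) at 9.6°. Heights from the two views agree with the text. Moving toward the pencil now.

```bash
python3 -m crank '{"linear":[[0.8,0.48,0],[0.8,0.48,0],[0.8,0.48,0],[0.8,0.48,0],[0.8,0.48,0]],"delta_rot":[[0,0,-0.173],[0,0,-0.173],[0,0,-0.173],[0,0,-0.173],[0,0,-0.173]],"fingers":[0,0,0,0,0]}' 40
python3 -m crank '{"linear":[[0.34,0.92,0],[0.34,0.92,0],[0.34,0.92,0],[0.34,0.92,0],[0.34,0.92,0]],"delta_rot":[[0,0,0],[0,0,0],[0,0,0],[0,0,0],[0,0,0]],"fingers":[0,0,0,0,0]}'
python3 -m crank '{"linear":[[0,1,0],[0,1,0],[0,1,0],[0,1,0],[0,1,0]],"delta_rot":[[0,0,0],[0,0,0],[0,0,0],[0,0,0],[0,0,0]],"fingers":[0,0,0,0,0]}'
python3 - <<'E'
from h import *
f=grab_frame("wrist");cv2.imwrite("pics/w1.png",f["image"][:,:,::-1]);s=observe();print(s["clock"],s["position"],s["tool_rot"],s["force"],s["grip_width"],f["xyz"],f["orientation"],f["mtx"][0,0])
E
```

```text
clock: 0.8
position: [0.3631, -0.4817, 0.2484]
tool_rot: [-3.141, -0.001, 0.171]
force: [0.1, 0.1, -0.1]
grip_width: 0.0423
finger_force: 0.0
clock: 1.3
position: [0.4454, -0.2519, 0.2485]
tool_rot: [3.142, -0.0, 0.169]
force: [1.6, -0.3, -0.1]
grip_width: 0.0426
finger_force: 0.0
clock: 1.8
position: [0.4446, -0.0023, 0.2485]
tool_rot: [3.141, -0.001, 0.168]
force: [1.6, -0.4, -0.2]
grip_width: 0.0429
finger_force: 0.0
1.85 [0.44462273 0.00551086 0.24872741] [-3.13905126e+00 -1.59138477e-03  1.75246567e-01] [ 0.5392061  13.09625205 -0.24681902] 0.042526590350318125 [0.52265983 0.01178817 0.37396574] [ 2.82743539e+00 -4.35773578e-04 -1.40239175e+00] 301.34844043980394
```

View pics/w1.png

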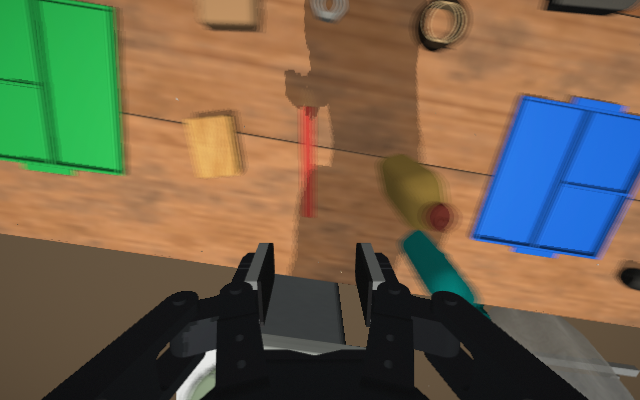

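The wrist picture, slightly blurred, shows the pencil from (308,107) to (308,217), the offcut at (213,144) and the glue cap at (440,216). The tape is at (443,24) and both trays are in view. I'll measure the pencil again at rest, along with the offcut and cap.

```bash
python3 - <<'E'
from h import *
f=grab_frame("wrist");t=grab_frame("top");s=observe();print(s["position"],s["tool_rot"],s["qpos"].round(2))
a=blob(f,(285,60,335,235),(0,155,100),(8,255,255));print("pen",rect(f,a,.008),rect(f,a,.006))
b=blob(t,(320,210,360,280),(0,155,120),(8,255,255));
for i in (0,-1):
    pa=a[a[:,1].argsort()[i]];pb=b[b[:,1].argsort()[i]];print(tri(f,pa,t,pb))
a=blob(f,(170,90,260,200),(15,100,190),(25,255,255));print("off",rect(f,a,.022))
a=blob(f,(420,195,465,235),(0,135,50),(7,255,255));b=blob(t,(380,208,402,230),(0,135,60),(7,255,255));print("cap",tri(f,cen(a),t,cen(b)),rect(f,a,.155))
for box,lo,hi,n in (((460,80,640,270),(100,120,60),(120,255,255),"blue"),):
    a=blob(f,box,lo,hi);print(n,rect(f,a,.012))
E
```

```text
[ 0.44495499 -0.00138979  0.24849694] [-3.14112923e+00 -6.13365768e-04  1.73399917e-01] [ 0.09  0.24 -0.26  2.04  0.08  0.87 -1.61]
pen [446.5   1.1 137.8  13.2  10. ] [446.1   0.9 138.5  13.2  10. ]
(array([ 0.47013338, -0.02069175, -0.89017503]), np.float64(0.0825911957398817))
(array([ 0.37837015, -0.00993734,  0.00593443]), np.float64(0.01004134291249633))
off [450.  113.9  69.   49.2  15. ]Traceback (most recent call last):
  File "<stdin>", line 8, in <module>
  File "h.py", line 24, in blob
    c=max(cv2.findContours(m,cv2.RETR_EXTERNAL,cv2.CHAIN_APPROX_NONE)[0],key=cv2.contourArea)
ValueError: max() iterable argument is empty
```

```bash
python3 - <<'E'
from h import *
f=grab_frame("wrist")
u=np.array([np.cos(.1745),np.sin(.1745),0]);P0=np.array([.4463,.0013,.006])
for sgn in (1,-1):
    P=[P0+sgn*u*d for d in np.arange(.06,.1,.003)]
    px=proj(f,P).round().astype(int);print(sgn,[f["image"][y,x].tolist() for x,y in px],px[0],px[-1])
c=cv2.resize(f["image"][80:240,250:420],None,fx=3.5,fy=3.5);cv2.imwrite("pics/w2.png",c[:,:,::-1])
E
```

```text
1 [[147, 54, 45], [147, 53, 44], [148, 53, 44], [111, 58, 42], [131, 96, 62], [132, 97, 63], [131, 96, 63], [132, 97, 63], [132, 97, 64], [131, 98, 65], [108, 78, 55], [115, 84, 59], [119, 86, 60], [116, 82, 55]] [313 115] [313  79]
-1 [[148, 52, 44], [147, 50, 42], [147, 52, 44], [144, 52, 43], [134, 94, 64], [131, 93, 63], [130, 91, 63], [132, 94, 64], [134, 96, 65], [131, 93, 63], [125, 88, 59], [123, 87, 58], [125, 89, 60], [130, 91, 62]] [313 210] [313 238]
```

View pics/w2.png

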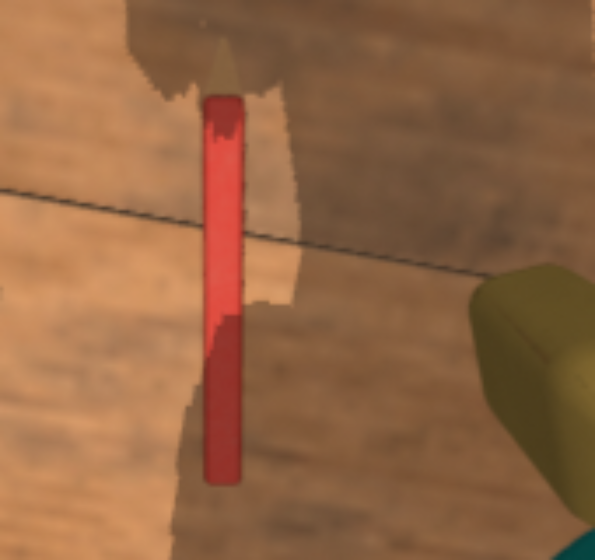

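```bash
python3 -m crank '{"linear":[[0.006,0.012,-0.2],[0.006,0.012,-0.4],[0.006,0.012,-0.6],[0.006,0.012,-0.74],[0.006,0.012,-0.8]],"delta_rot":[[0,0,0],[0,0,0],[0,0,0],[0,0,0],[0,0,0]],"fingers":[-0.1,-0.2,-0.2,-0.2,-0.2]}' 40
```

```text
clock: 2.5
position: [0.445, -0.0028, 0.0453]
tool_rot: [3.141, 0.004, 0.166]
force: [0.4, 0.5, 0.3]
grip_width: 0.0342
finger_force: 0.0
```

The tip is at the far (+x) end, at crop (222,45), so the true centre is about 10 mm beyond the centre of the red part. Descending to grip.

```bash
python3 -m crank '{"linear":[[0,0,-0.05],[0,0,-0.09],[0,0,-0.108],[0,0,-0.108]],"delta_rot":[[0,0,0],[0,0,0],[0,0,0],[0,0,0]],"fingers":[-0.2,-0.2,-0.2,-0.2]}'

```

```text
clock: 2.9
position: [0.4464, -0.0017, 0.0211]
tool_rot: [3.141, 0.0, 0.167]
force: [0.1, 1.1, -0.2]
grip_width: 0.034
finger_force: 0.0
```

```bash
python3 -m crank '{"linear":[[0,0.012,-0.006],[0,0.012,-0.006],[0,0.012,-0.006],[0,0.012,-0.006],[0,0.012,-0.006]],"delta_rot":[[0,0,0.012],[0,0,0.012],[0,0,0.012],[0,0,0.012],[0,0,0.012]],"fingers":[-0.2,-0.2,-1,-1,-1]}' 40
python3 -m crank '{"linear":[[0,0,0],[0,0,0],[0,0,0.1],[0,0,0.3],[0,0,0.45]],"delta_rot":[[0,0,0],[0,0,0],[0,0,0],[0,0,0],[0,0,0]],"fingers":[-1,-1,-1,-1,-1]}' 40

```

```text
clock: 3.4
position: [0.4466, 0.0018, 0.0203]
tool_rot: [3.142, -0.001, 0.174]
force: [-2.1, 1.4, 9.5]
grip_width: 0.0123
finger_force: 39.0
clock: 3.9
position: [0.4462, 0.0018, 0.1344]
tool_rot: [3.142, -0.0, 0.175]
force: [0.6, 0.4, 0.6]
grip_width: 0.0125
finger_force: 39.5
```

```bash
python3 -m crank '{"linear":[[0,0,0.2],[0,0,0.4],[0.04,-0.12,0.46],[0.08,-0.3,0.46],[0.08,-0.48,0.46]],"delta_rot":[[0,0,0],[0,0,-0.2],[0,0,-0.333],[0,0,-0.333],[0,0,-0.333]],"fingers":[-1,-1,-1,-1,-1]}' 40
python3 -m crank '{"linear":[[0,-0.2,0],[0,-0.4,0],[0,-0.6,0],[0,-0.6,0],[0,-0.6,0]],"delta_rot":[[0,0,0],[0,0,0],[0,0,0],[0,0,0],[0,0,0]],"fingers":[-1,-1,-1,-1,-1]}' 40
python3 - <<'E'
from h import *
f=grab_frame("wrist");s=observe();print(s["position"],s["tool_rot"])
cv2.imwrite("pics/w3.png",f["image"][:,:,::-1])
a=blob(f,(0,0,640,400),(100,120,60),(120,255,255));print("blue",rect(f,a,.012))
E
```

```text
clock: 4.4
position: [0.4674, -0.1195, 0.2484]
tool_rot: [3.141, -0.003, 0.001]
force: [1.4, 0.5, -0.3]
grip_width: 0.0128
finger_force: 39.5
clock: 4.9
position: [0.4659, -0.2691, 0.2471]
tool_rot: [-3.141, 0.0, -0.002]
force: [-0.7, 1.2, 0.3]
grip_width: 0.0124
finger_force: 39.5
[ 0.46624519 -0.26783921  0.24723717] [-3.14107323e+00  1.95369900e-04 -1.61509071e-04]
blue [ 475.8 -316.4  197.6  174.8    0. ]
```

View pics/w3.png

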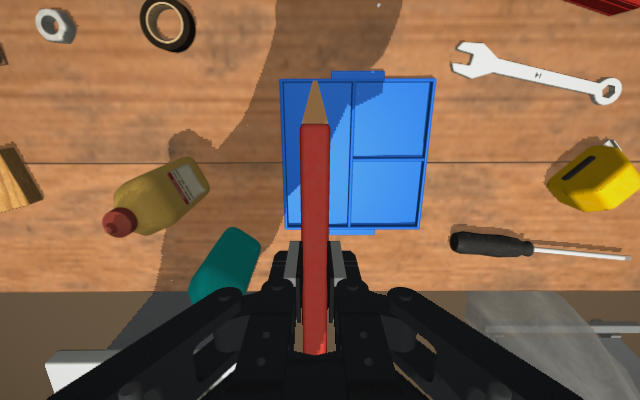

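The pencil is held straight, from tip (316,81) to tail (313,355), over the blue tray, whose long bay spans columns 285–352. Checking the tip and tail positions.

```bash
python3 - <<'E'
from h import *
f=grab_frame("wrist")
print(plane(f,[(316,81),(313,355)],.232).round(4))
s=observe();print(s["position"]);
E
python3 -m crank '{"linear":[[0,-0.012,-0.2],[0,-0.012,-0.4],[0,-0.012,-0.6],[0,-0.012,-0.7],[0,-0.012,-0.76]],"delta_rot":[[0,0,0],[0,0,0],[0,0,0],[0,0,0],[0,0,0]],"fingers":[-1,-1,-1,-1,-1]}' 40
```

```text
[[ 0.553  -0.2677  0.232 ]
 [ 0.4019 -0.2663  0.232 ]]
[ 0.46649655 -0.26725971  0.24734549]
clock: 5.5
position: [0.4659, -0.2692, 0.0551]
tool_rot: [-3.14, 0.002, 0.002]
force: [0.2, -0.6, -0.4]
grip_width: 0.0125
finger_force: 39.5
```

```bash
python3 -m crank '{"linear":[[0,0,-0.05],[0,0,-0.1],[0,0,-0.13],[0,0,-0.132],[0,0,-0.132]],"delta_rot":[[0,0,0],[0,0,0],[0,0,0],[0,0,0],[0,0,0]],"fingers":[-1,-1,-1,-1,-1]}' 40
```

```text
clock: 6.0
position: [0.4666, -0.2712, 0.0247]
tool_rot: [3.141, -0.0, 0.0]
force: [0.2, 0.0, 0.4]
grip_width: 0.0121
finger_force: 39.5
```

```bash
python3 -m crank '{"linear":[[0,0,-0.004],[0,0,-0.004],[0,0,-0.004],[0,0,-0.004],[0,0,0.03]],"delta_rot":[[0,0,0],[0,0,0],[0,0,0],[0,0,0],[0,0,0]],"fingers":[-1,-0.35,-0.35,-0.35,-0.35]}' 40
python3 -m crank '{"linear":[[0,0,0.2],[0,0,0.4],[0,0,0.6],[0,0,0.8],[0,0,0.87]],"delta_rot":[[0,0,0],[0,0,0],[0,0,0],[0,0,0],[0,0,0]],"fingers":[-0.35,0.2,1,1,1]}' 40
python3 -m crank '{"linear":[[0.1,0.15,0],[0.2,0.3,0],[0.28,0.48,0],[0.28,0.63,0],[0.28,0.63,0]],"delta_rot":[[0,0,0],[0,0,0],[0,0,0],[0,0,0],[0,0,0]],"fingers":[1,1,1,1,1]}' 40
python3 -m crank '{"linear":[[0,0,0],[0,0,0]],"delta_rot":[[0,0,0],[0,0,0]],"fingers":[1,1]}' 40
python3 - <<'E'
from h import *
f=grab_frame("wrist");t=grab_frame("top");s=observe();print(s["position"],s["tool_rot"])
cv2.imwrite("pics/w4.png",f["image"][:,:,::-1])
b=blob(t,(400,140,520,250),(0,150,100),(8,255,255));print("pen in tray",rect(t,b,.011))
h=proj(f,[[.62,-.112,.019],[.45,-.109,.15]]);print(h)
E
```

```text
clock: 6.5
position: [0.466, -0.2709, 0.0314]
tool_rot: [-3.141, 0.001, 0.0]
force: [-0.5, 0.9, 0.1]
grip_width: 0.0277
finger_force: 0.0
clock: 7.0
position: [0.4675, -0.2718, 0.2549]
tool_rot: [3.139, -0.006, -0.0]
force: [-0.4, -0.6, -0.4]
grip_width: 0.0838
finger_force: 0.0
clock: 7.5
position: [0.5368, -0.108, 0.2499]
tool_rot: [-3.14, -0.0, 0.007]
force: [-0.1, -0.6, -0.6]
grip_width: 0.0852
finger_force: 0.0
clock: 7.7
position: [0.5362, -0.1146, 0.2497]
tool_rot: [3.141, -0.0, -0.001]
force: [0.8, -0.3, 1.2]
grip_width: 0.0856
finger_force: 0.0
[ 0.53619524 -0.11478835  0.24949923] [ 3.14130135e+00 -9.58538646e-05 -1.56344984e-03]Traceback (most recent call last):
  File "<stdin>", line 4, in <module>
  File "h.py", line 24, in blob
    c=max(cv2.findContours(m,cv2.RETR_EXTERNAL,cv2.CHAIN_APPROX_NONE)[0],key=cv2.contourArea)
ValueError: max() iterable argument is empty
```

View pics/w4.png

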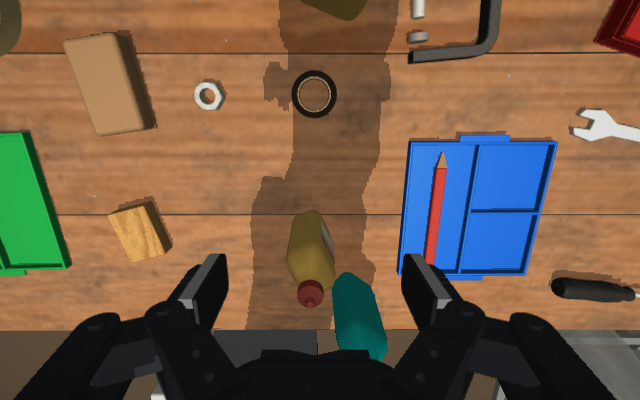

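The pencil lies in the blue tray's long bay, from (441,153) to (430,263). The tape is at (314,94) and the nut at (209,96). The block's top corners are roughly (64,42), (116,32), (145,128) and (99,134). The cap is at (310,293). Measuring these.

```bash
python3 - <<'E'
from h import *
f=grab_frame("wrist");t=grab_frame("top")
a=blob(f,(280,60,350,130),(0,0,0),(179,255,60));P=plane(f,a,.019)*1000
print("tape w",rect(f,a,.019),cv2.minEnclosingCircle(P[:,:2].astype(np.float32)))
b=blob(t,(350,145,380,178),(0,0,0),(179,255,75));print("tape t",rect(t,b,.012),tri(f,cen(a),t,cen(b)))
a=blob(f,(295,275,330,308),(0,135,40),(7,255,255));b=blob(t,(380,208,402,230),(0,135,60),(7,255,255));print("cap",tri(f,cen(a),t,cen(b)),rect(f,a,.155))
a=blob(f,(100,190,175,270),(15,100,190),(25,255,255));b=blob(t,(272,236,312,280),(15,110,205),(25,255,255));print("off",rect(f,a,.022),rect(t,b,.022),tri(f,cen(a),t,cen(b)))
im=cv2.cvtColor(f["image"],cv2.COLOR_RGB2HSV);print("hsv block",im[80,100],im[115,125],"bench",im[80,180],im[120,60])
a=blob(f,(50,20,165,145),(14,80,150),(18,125,255));print("block",rect(f,a,.031),cv2.contourArea(a.astype(np.float32)))
b=blob(t,(250,155,295,212),(14,80,170),(18,122,255));print("block t",rect(t,b,.031),tri(f,cen(a),t,cen(b)))
a=blob(f,(395,130,570,285),(100,120,60),(120,255,255));print("blue",rect(f,a,.012))
a=blob(f,(400,140,470,275),(0,150,80),(8,255,255));print("pen",rect(f,a,.011))
E
```

```text
tape w [ 620.9 -113.2   49.9   49.6   72. ] ((620.4860229492188, -113.80621337890625), 25.743812561035156)
tape t [ 625.1 -115.5   75.4   69.8  -17.2] (array([ 0.62074805, -0.11418771,  0.01641959]), np.float64(0.0021637054903292387))
cap (array([ 0.45033108, -0.10962363,  0.14513239]), np.float64(0.00040584036632308605)) [ 4.572e+02 -1.098e+02  2.710e+01  2.150e+01  4.000e-01]
off [450.1 114.   68.3  48.8  14.4] [451.2 112.8  70.3  64.4  14.3] (array([0.45016275, 0.11556241, 0.01992689]), np.float64(0.00046395353983373427))
hsv block [ 15 123 180] [ 15 122 184] bench [ 13 140 179] [ 12 141 166]
block [627.8 111.3  94.6  53.7   8.9] 4595.5
block t [628.3 111.5 107.1  81.6  -9. ] (array([0.62960251, 0.11325775, 0.02712677]), np.float64(0.002507037896317977))
blue [ 4.764e+02 -3.152e+02  1.969e+02  1.778e+02  1.000e-01]
pen [ 4.679e+02 -2.694e+02  1.338e+02  1.350e+01 -1.000e-01]
```

```bash
python3 -m crank '{"linear":[[0.15,0.005,0],[0.3,0.005,0],[0.338,0.005,-0.18],[0.338,0.005,-0.36],[0.338,0.005,-0.5]],"delta_rot":[[0,0,0],[0,0,0],[0,0,0],[0,0,0],[0,0,0]],"fingers":[1,1,1,1,1]}' 40
python3 -m crank '{"linear":[[0,0,-0.15],[0,0,-0.28],[0,0,-0.36],[0,0,-0.4],[0,0,-0.41]],"delta_rot":[[0,0,0],[0,0,0],[0,0,0],[0,0,0],[0,0,0]],"fingers":[1,1,1,1,1]}' 40
python3 -m crank '{"linear":[[0,0,0],[0,0,0],[0,0,0],[0,0,0],[0,0,0]],"delta_rot":[[0,0,0],[0,0,0],[0,0,0],[0,0,0],[0,0,0]],"fingers":[1,0,-1,-1,-1]}' 40

```

```text
clock: 8.4
position: [0.6203, -0.1129, 0.1217]
tool_rot: [-3.141, 0.002, -0.001]
force: [1.1, 0.6, -1.0]
grip_width: 0.0856
finger_force: 0.0
clock: 8.9
position: [0.6205, -0.1127, 0.021]
tool_rot: [-3.141, 0.001, -0.0]
force: [0.2, 0.1, 0.4]
grip_width: 0.0855
finger_force: 0.0
clock: 9.4
position: [0.6214, -0.1125, 0.023]
tool_rot: [3.141, -0.001, 0.0]
force: [-2.1, 0.0, 12.2]
grip_width: 0.0487
finger_force: 39.6
```

```bash
python3 -m crank '{"linear":[[0,0,0.15],[0,0,0.32],[-0.05,-0.12,0.32],[-0.13,-0.31,0.32],[-0.2,-0.49,0.32]],"delta_rot":[[0,0,0],[0,0,0.25],[0,0,0.5],[0,0,0.75],[0,0,1]],"fingers":[-1,-1,-1,-1,-1]}' 40
python3 -m crank '{"linear":[[-0.07,-0.16,0],[-0.14,-0.33,0],[-0.2,-0.486,0],[-0.2,-0.486,0],[-0.2,-0.486,0]],"delta_rot":[[0,0,0.25],[0,0,0.5],[0,0,0.5],[0,0,0.5],[0,0,0.5]],"fingers":[-1,-1,-1,-1,-1]}' 40

```

```text
clock: 9.9
position: [0.5705, -0.2359, 0.1027]
tool_rot: [3.14, -0.001, 0.531]
force: [0.6, -1.5, 0.1]
grip_width: 0.0486
finger_force: 42.4
clock: 10.4
position: [0.5204, -0.3574, 0.1021]
tool_rot: [3.141, -0.0, 0.783]
force: [0.7, 0.7, -1.6]
grip_width: 0.0487
finger_force: 42.4
```

```bash
python3 -m crank '{"linear":[[0,0.004,-0.1],[0,0.004,-0.2],[0,0.004,-0.27],[0,0.004,-0.3],[0,0.004,-0.3]],"delta_rot":[[0,0,0],[0,0,0],[0,0,0],[0,0,0],[0,0,0]],"fingers":[-1,-1,-1,-1,-1]}' 40

```

```text
clock: 10.9
position: [0.5213, -0.3545, 0.0264]
tool_rot: [-3.141, -0.0, 0.787]
force: [-0.9, 1.0, -0.1]
grip_width: 0.0489
finger_force: 44.4
```

```bash
python3 -m crank '{"linear":[[0,-0.004,-0.006],[0,-0.004,-0.006],[0,-0.004,-0.006],[0,-0.004,-0.006],[0,-0.004,0.04]],"delta_rot":[[0,0,0],[0,0,0],[0,0,0],[0,0,0],[0,0,0]],"fingers":[-1,0.35,0.35,0.35,0.35]}' 40
python3 -m crank '{"linear":[[0,0,0.2],[0,0,0.4],[0,0,0.6],[0,0,0.8],[0,0,0.86]],"delta_rot":[[0,0,0],[0,0,0],[0,0,-0.25],[0,0,-0.5],[0,0,-0.75]],"fingers":[0.35,0.35,1,1,1]}' 40
python3 - <<'E'
from h import *
f=grab_frame("wrist");cv2.imwrite("pics/w5.png",f["image"][:,:,::-1])
E
python3 -m crank '{"linear":[[0.02,0.2,0],[0.04,0.4,0],[0.08,0.6,0],[0.1,0.8,0],[0.1,0.98,0]],"delta_rot":[[0,0,-0.2],[0,0,-0.4],[0,0,-0.46],[0,0,-0.46],[0,0,-0.46]],"fingers":[1,1,1,1,1]}' 40
python3 -m crank '{"linear":[[0,0.2,0],[0,0.4,0],[0,0.6,0],[0,0.8,0],[0,0.86,0]],"delta_rot":[[0,0,0],[0,0,0],[0,0,0],[0,0,0],[0,0,0]],"fingers":[1,1,1,1,1]}' 40
python3 -m crank '{"linear":[[0,0,0],[0,0,0],[0,0,0]],"delta_rot":[[0,0,0],[0,0,0],[0,0,0]],"fingers":[1,1,1]}' 40
python3 - <<'E'
from h import *
f=grab_frame("wrist");cv2.imwrite("pics/w6.png",f["image"][:,:,::-1]);s=observe();print(s["position"],s["tool_rot"],s["qpos"].round(2))
a=cv2.imread("pics/w5.png");b=cv2.imread("pics/w6.png");cv2.imwrite("pics/m1.png",np.vstack([cv2.resize(a[:,:],(480,300)),cv2.resize(b,(480,300))]))
E
```

```text
clock: 11.4
position: [0.5203, -0.356, 0.0362]
tool_rot: [-3.14, 0.0, 0.786]
force: [-0.4, -0.0, 0.4]
grip_width: 0.0574
finger_force: 0.0
clock: 11.9
position: [0.5223, -0.357, 0.2585]
tool_rot: [3.136, -0.005, 0.387]
force: [-0.1, -1.0, 0.1]
grip_width: 0.0853
finger_force: 0.0
clock: 12.45
position: [0.5459, -0.1088, 0.2522]
tool_rot: [-3.141, -0.001, 0.154]
force: [1.0, -0.5, -0.3]
grip_width: 0.0856
finger_force: 0.0
clock: 12.95
position: [0.5449, 0.1093, 0.2523]
tool_rot: [-3.14, -0.001, 0.159]
force: [0.9, -0.7, -0.3]
grip_width: 0.0855
finger_force: 0.0
clock: 13.25
position: [0.546, 0.1018, 0.2518]
tool_rot: [3.141, 0.0, 0.15]
force: [-0.2, -0.2, -0.4]
grip_width: 0.0852
finger_force: 0.0
[0.546065   0.10187375 0.25183893] [3.14106772e+00 8.74071839e-05 1.49984558e-01] [-0.01  0.43 -0.37  1.77  0.18  0.98 -1.88]
```

View pics/m1.png

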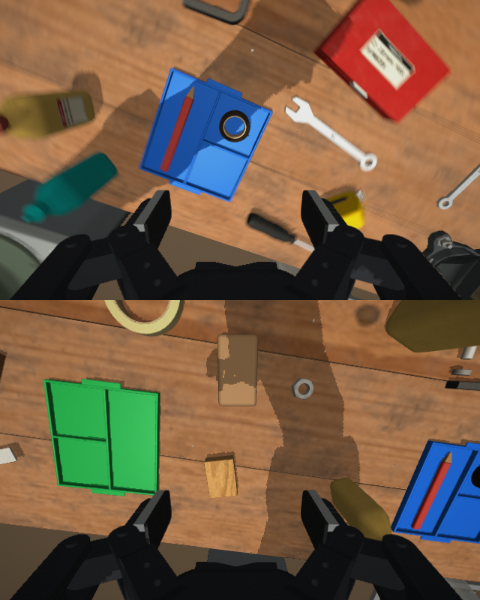

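Top panel: tape in the far square bay, pencil in the long bay, both lying flat. Bottom panel: the block is centred about (317,95) in full-frame pixels, half in shadow; the nut is at (403,117) and leaves room for the finger. Measuring the block.

```bash
python3 - <<'E'
from h import *
f=grab_frame("wrist");im=f["image"];h=cv2.cvtColor(im,cv2.COLOR_RGB2HSV)
for p in ((300,70),(320,60),(335,80),(300,120),(320,135),(335,130),(320,95),(275,100),(360,90),(280,140),(360,140),(316,152)): print(p,h[p[1],p[0]].tolist(),end=" ")
# wide: lab chroma ratio r/b
x=im[30:160,275:360].astype(float);q=x[:,:,0]/(x[:,:,2]+1);print();print(q[::10,::6].round(2))
a=blob(f,(270,30,365,165),(13,60,60),(18,130,255));print("block",rect(f,a,.031),cv2.contourArea(a.astype(np.float32)),a.min(0),a.max(0))
E
```

```text
(300, 70) [15, 123, 176] (320, 60) [16, 126, 115] (335, 80) [15, 123, 116] (300, 120) [16, 123, 180] (320, 135) [15, 123, 181] (335, 130) [15, 125, 180] (320, 95) [15, 126, 117] (275, 100) [12, 138, 122] (360, 90) [13, 139, 108] (280, 140) [13, 143, 161] (360, 140) [13, 138, 170] (316, 152) [13, 141, 166] 
[[2.15 2.19 2.19 2.15 2.2  2.16 2.16 2.22 2.1  2.04 2.11 2.12 2.22 2.3
  2.25]
 [2.65 2.37 2.42 2.49 2.42 2.5  2.38 2.25 2.22 2.27 2.16 2.2  2.19 2.12
  2.04]
 [2.66 2.65 2.72 1.91 1.91 1.9  1.95 1.93 1.9  1.93 1.93 1.91 2.35 2.24
  2.37]
 [2.22 2.12 2.1  1.92 1.93 1.95 1.92 1.95 1.95 1.92 1.95 1.93 2.36 2.54
  2.5 ]
 [2.22 2.21 2.23 1.92 1.9  1.93 1.93 1.93 1.92 1.93 1.93 1.89 1.98 2.
  2.15]
 [2.22 2.26 2.25 1.91 1.9  1.93 1.93 1.93 1.93 1.9  1.9  1.94 2.02 2.13
  2.15]
 [2.14 2.2  2.16 1.91 1.93 1.9  1.93 1.93 1.92 1.9  1.9  1.92 2.02 2.08
  2.14]
 [2.14 2.21 2.1  1.91 1.9  1.92 1.92 1.92 1.92 1.92 1.95 1.89 2.14 2.11
  2.22]
 [2.07 2.08 2.07 1.91 1.92 1.9  1.92 1.93 1.91 1.92 1.9  1.92 2.12 2.08
  2.13]
 [2.26 2.23 2.16 1.93 1.91 1.91 1.91 1.93 1.91 1.92 1.91 1.92 2.05 2.15
  2.19]
 [2.11 2.18 2.2  1.89 1.89 1.89 1.89 1.91 1.93 1.94 1.94 1.98 2.19 2.09
  2.16]
 [2.18 2.27 2.31 2.16 1.93 1.95 1.94 1.93 1.95 1.91 1.92 2.08 2.12 2.15
  2.11]
 [2.15 2.07 2.01 2.06 2.15 2.15 2.19 2.25 2.27 2.2  2.29 2.26 2.22 2.28
  2.21]]
block [628.7 109.8  97.6  78.3   8.6] 5035.5 [282.  46.] [356. 141.]
```

```bash
python3 - <<'E'
from h import *
f=grab_frame("wrist");im=f["image"].astype(float)
m=((im[:,:,0]/(im[:,:,2]+1))<1.98).astype(np.uint8)*255
k=np.zeros_like(m);k[30:160,275:365]=m[30:160,275:365]
k=cv2.morphologyEx(k,cv2.MORPH_OPEN,np.ones((9,9)))
c=max(cv2.findContours(k,cv2.RETR_EXTERNAL,cv2.CHAIN_APPROX_NONE)[0],key=cv2.contourArea)[:,0].astype(float)
r=rect(f,c,.031);print(r,c.min(0),c.max(0))
for a in (.12,.14,.15,.16):
  u=np.array([np.cos(a),np.sin(a)]);v=np.array([-u[1],u[0]]);P=plane(f,c,.031)[:,:2]
  print(a,[(np.percentile(P@w,2).round(4),np.percentile(P@w,98).round(4)) for w in (u,v)])
print([im[y,316].mean() for y in range(124,148,2)], [im[y,296].mean() for y in range(124,148,2)])
s=observe();print(s["position"],s["tool_rot"])
E
```

```text
[628.4 112.7  95.5  56.7   8.6] [291.  47.] [343. 140.]
0.12 [(np.float64(0.5891), np.float64(0.6857)), (np.float64(0.008), np.float64(0.0649))]
0.14 [(np.float64(0.59), np.float64(0.6859)), (np.float64(-0.0042), np.float64(0.052))]
0.15 [(np.float64(0.5904), np.float64(0.6859)), (np.float64(-0.0107), np.float64(0.0457))]
0.16 [(np.float64(0.5904), np.float64(0.6862)), (np.float64(-0.0172), np.float64(0.0395))]
[np.float64(136.66666666666666), np.float64(136.66666666666666), np.float64(137.33333333333334), np.float64(137.33333333333334), np.float64(137.0), np.float64(137.33333333333334), np.float64(136.66666666666666), np.float64(130.66666666666666), np.float64(107.0), np.float64(120.66666666666667), np.float64(118.66666666666667), np.float64(117.0)] [np.float64(137.0), np.float64(137.33333333333334), np.float64(137.0), np.float64(137.33333333333334), np.float64(137.66666666666666), np.float64(137.33333333333334), np.float64(138.0), np.float64(129.66666666666666), np.float64(108.66666666666667), np.float64(115.66666666666667), np.float64(112.0), np.float64(115.33333333333333)]
[0.5460386  0.10236208 0.25182612] [3.14133310e+00 5.62786643e-05 1.50384883e-01]
```

```bash
python3 -m crank '{"linear":[[0.15,0.02,0],[0.3,0.042,0],[0.328,0.042,-0.18],[0.328,0.042,-0.36],[0.328,0.042,-0.5]],"delta_rot":[[0,0,0],[0,0,0],[0,0,0],[0,0,0],[0,0,0]],"fingers":[1,1,1,1,1]}' 50
python3 -m crank '{"linear":[[0,0,-0.15],[0,0,-0.27],[0,0,-0.34],[0,0,-0.375],[0,0,-0.38]],"delta_rot":[[0,0,0],[0,0,0],[0,0,0],[0,0,0],[0,0,0]],"fingers":[1,1,1,1,1]}' 50
python3 -m crank '{"linear":[[0,0,0],[0,0,0],[0,0,0],[0,0,0]],"delta_rot":[[0,0,0],[0,0,0],[0,0,0],[0,0,0]],"fingers":[1,0,-1,-1]}' 50

```

```text
clock: 13.9
position: [0.6274, 0.1131, 0.1242]
tool_rot: [3.142, 0.002, 0.151]
force: [-0.3, 0.0, -0.3]
grip_width: 0.0853
finger_force: 0.0
clock: 14.4
position: [0.628, 0.1139, 0.0316]
tool_rot: [3.142, 0.0, 0.152]
force: [0.1, 0.4, -0.1]
grip_width: 0.0856
finger_force: 0.0
clock: 14.8
position: [0.6285, 0.1141, 0.0331]
tool_rot: [3.142, -0.001, 0.152]
force: [-2.8, -0.8, 11.2]
grip_width: 0.0564
finger_force: 52.0
```

```bash
python3 -m crank '{"linear":[[0,0,0.15],[0,0,0.34],[-0.1,0.12,0.4],[-0.23,0.27,0.4],[-0.36,0.4,0.4]],"delta_rot":[[0,0,0],[0,0,-0.1],[0,0,-0.227],[0,0,-0.227],[0,0,-0.227]],"fingers":[-1,-1,-1,-1,-1]}' 50
python3 -m crank '{"linear":[[-0.1,0.12,0],[-0.208,0.232,0],[-0.208,0.232,0],[-0.208,0.232,0]],"delta_rot":[[0,0,0],[0,0,0],[0,0,0],[0,0,0]],"fingers":[-1,-1,-1,-1]}' 50
python3 - <<'E'
from h import *
f=grab_frame("wrist");s=observe();print(s["position"],s["tool_rot"],s["qpos"].round(2))
a=blob(f,(0,0,640,400),(55,100,50),(80,255,255));print("green",rect(f,a,.012));cv2.imwrite("pics/w7.png",f["image"][:,:,::-1])
E
```

```text
clock: 15.3
position: [0.5371, 0.2155, 0.1331]
tool_rot: [-3.14, -0.002, 0.032]
force: [0.8, 2.7, -2.3]
grip_width: 0.0565
finger_force: 55.5
clock: 15.7
position: [0.4857, 0.2727, 0.1323]
tool_rot: [-3.141, -0.001, 0.035]
force: [-0.1, -0.0, -1.1]
grip_width: 0.0563
finger_force: 55.5
[0.48639128 0.27173011 0.13216397] [ 3.14144579e+00 -7.40508481e-04  3.30379907e-02] [-0.4   0.58 -0.3   1.87  0.25  0.73 -2.38]
green [488.1 316.7 191.  174.4   1.6]
```

View pics/w7.png

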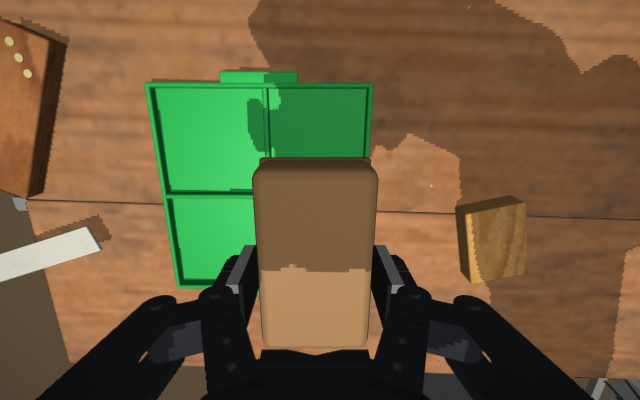

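The wrist view shows the block held level over the green tray. Its far edge is at row 165, the divider at column 266 and the outer rim at column 372. Lowering.

```bash
python3 -m crank '{"linear":[[0,0,-0.15],[0,0,-0.26],[0,0,-0.34],[0,0,-0.37],[0,0,-0.376]],"delta_rot":[[0,0,0],[0,0,0],[0,0,0],[0,0,0],[0,0,0]],"fingers":[-1,-1,-1,-1,-1]}' 50

```

```text
clock: 16.25
position: [0.4863, 0.2712, 0.0373]
tool_rot: [3.141, 0.001, 0.032]
force: [0.3, -0.8, -1.5]
grip_width: 0.0564
finger_force: 55.5
```

```bash
python3 -m crank '{"linear":[[0,0,-0.006],[0,0,-0.006],[0,0,-0.006],[0,0,0.05],[0,0,0.2]],"delta_rot":[[0,0,0],[0,0,0],[0,0,0],[0,0,0],[0,0,0]],"fingers":[-1,0.7,0.7,0.7,0.9]}' 50
python3 -m crank '{"linear":[[0,0,0.2],[-0.03,-0.13,0.27],[-0.08,-0.33,0.27],[-0.12,-0.53,0.27],[-0.146,-0.63,0.27]],"delta_rot":[[0,0,0],[0,0,0.21],[0,0,0.42],[0,0,0.42],[0,0,0.42]],"fingers":[0.9,1,1,1,1]}' 50
python3 -m crank '{"linear":[[0,0,0],[0,0,0],[0,0,0]],"delta_rot":[[0,0,0],[0,0,0],[0,0,0]],"fingers":[1,1,1]}' 40
python3 - <<'E'
from h import *
s=observe();print(s["position"],s["tool_rot"])
t=grab_frame("top");s2=grab_frame("scene");cv2.imwrite("pics/m2.png",np.hstack([cv2.resize(t["image"][200:330,140:320],None,fx=2.1,fy=2.1),cv2.resize(s2["image"][230:360,190:370],None,fx=2.1,fy=2.1)])[:,:,::-1])
E
```

```text
clock: 16.75
position: [0.4847, 0.2715, 0.0873]
tool_rot: [3.14, 0.003, 0.034]
force: [-0.1, -0.1, 1.5]
grip_width: 0.0808
finger_force: 0.0
clock: 17.25
position: [0.4487, 0.1109, 0.1566]
tool_rot: [3.14, -0.001, 0.251]
force: [0.8, 0.1, -0.3]
grip_width: 0.0854
finger_force: 0.0
clock: 17.55
position: [0.4498, 0.1155, 0.156]
tool_rot: [-3.141, -0.001, 0.254]
force: [-0.3, -0.7, -0.0]
grip_width: 0.0855
finger_force: 0.0
[0.44980506 0.11554323 0.15600016] [-3.14125999e+00 -1.28249601e-03  2.53965853e-01]
```

View pics/m2.png

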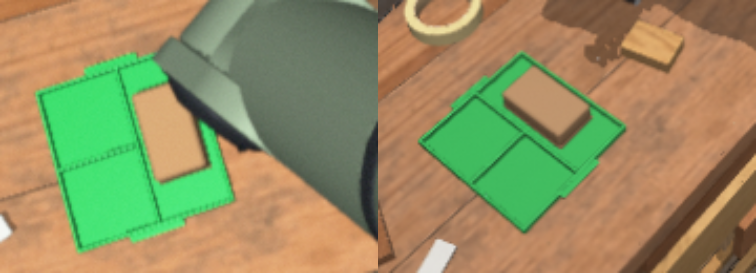

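The block lies flat in the green long bay, at left (168,135) and right (547,105). Next, grip the offcut.

```bash
python3 -m crank '{"linear":[[0,-0.003,-0.18],[0,-0.003,-0.36],[0,-0.003,-0.46],[0,-0.003,-0.52],[0,-0.003,-0.528]],"delta_rot":[[0,0,0],[0,0,0],[0,0,0],[0,0,0],[0,0,0]],"fingers":[1,1,1,1,1]}' 50
python3 -m crank '{"linear":[[0,0,0],[0,0,0],[0,0,0],[0,0,0],[0,0,0]],"delta_rot":[[0,0,0],[0,0,0],[0,0,0],[0,0,0],[0,0,0]],"fingers":[1,0,-1,-1,-1]}' 50

```

```text
clock: 18.15
position: [0.4485, 0.1145, 0.0216]
tool_rot: [-3.142, 0.003, 0.255]
force: [0.2, 0.3, 0.1]
grip_width: 0.0854
finger_force: 0.0
clock: 18.65
position: [0.4499, 0.114, 0.0243]
tool_rot: [-3.142, -0.002, 0.253]
force: [-3.5, -0.4, 15.6]
grip_width: 0.0486
finger_force: 49.4
```

```bash
python3 -m crank '{"linear":[[0,0,0.15],[0,0,0.34],[0,0.05,0.44],[0,0.15,0.44],[0,0.3,0.44]],"delta_rot":[[0,0,0.2],[0,0,0.4],[0,0,0.65],[0,0,0.9],[0,0,1]],"fingers":[-1,-1,-1,-1,-1]}' 50
python3 -m crank '{"linear":[[0.06,0.15,0],[0.12,0.3,0],[0.18,0.45,0],[0.24,0.6,0],[0.311,0.68,0]],"delta_rot":[[0,0,0.25],[0,0,0.5],[0,0,0.75],[0,0,1],[0,0,1]],"fingers":[-1,-1,-1,-1,-1]}' 50
python3 -m crank '{"linear":[[0,0,0],[0,0,0],[0,0,0],[0,0,0]],"delta_rot":[[0,0,0.25],[0,0,0.5],[0,0,0.577],[0,0,0.577]],"fingers":[-1,-1,-1,-1]}' 50
python3 - <<'E'
from h import *
s=observe();print(s["position"],s["tool_rot"],s["qpos"].round(2))
E
```

```text
clock: 19.15
position: [0.4504, 0.1878, 0.1348]
tool_rot: [3.14, -0.002, 0.778]
force: [-0.1, -0.1, -0.0]
grip_width: 0.0486
finger_force: 54.0
clock: 19.65
position: [0.5269, 0.3619, 0.1338]
tool_rot: [-3.141, -0.002, 1.307]
force: [-0.7, -1.6, -0.7]
grip_width: 0.0484
finger_force: 54.0
clock: 20.05
position: [0.5273, 0.3585, 0.1336]
tool_rot: [3.141, -0.0, 1.603]
force: [-0.2, -1.1, 0.8]
grip_width: 0.0485
finger_force: 54.0
[0.52733549 0.35848924 0.13357571] [ 3.14147281e+00 -3.81059297e-05  1.60251383e+00] [-0.25  0.76 -0.7   1.63  0.57  0.96 -1.11]
```

```bash
python3 -m crank '{"linear":[[0,0,-0.15],[0,0,-0.28],[0,0,-0.37],[0,0,-0.41],[0,0,-0.42]],"delta_rot":[[0,0,0],[0,0,0],[0,0,0],[0,0,0],[0,0,0]],"fingers":[-1,-1,-1,-1,-1]}' 50
python3 -m crank '{"linear":[[0,0,-0.004],[0,0,-0.004],[0,0,-0.004],[0,0,-0.004],[0,0,0.04]],"delta_rot":[[0,0,0],[0,0,0],[0,0,0],[0,0,0],[0,0,0]],"fingers":[-1,0.27,0.27,0.27,0.27]}' 50

```

```text
clock: 20.55
position: [0.527, 0.3586, 0.0278]
tool_rot: [-3.141, 0.001, 1.601]
force: [0.7, -0.1, -0.7]
grip_width: 0.0488
finger_force: 54.0
clock: 21.05
position: [0.5267, 0.3584, 0.038]
tool_rot: [-3.14, 0.001, 1.602]
force: [-0.1, -0.5, 1.2]
grip_width: 0.0542
finger_force: 0.0
```

```bash
python3 -m crank '{"linear":[[0,0,0.2],[0,0,0.4],[0,0,0.6],[0,0,0.8],[0,0,0.96]],"delta_rot":[[0,0,0],[0,0,0],[0,0,0],[0,0,0],[0,0,0]],"fingers":[0.27,0.27,1,1,1]}' 50
python3 -m crank '{"linear":[[-0.03,-0.2,0],[-0.06,-0.4,0],[-0.1,-0.6,0],[-0.15,-0.8,0],[-0.2,-0.96,0]],"delta_rot":[[0,0,0],[0,0,0],[0,0,0],[0,0,0],[0,0,0]],"fingers":[1,1,1,1,1]}' 50
python3 -m crank '{"linear":[[-0.03,-0.2,0],[-0.06,-0.4,0],[-0.1,-0.6,0],[-0.11,-0.8,0],[-0.11,-0.96,0]],"delta_rot":[[0,0,0],[0,0,0],[0,0,0],[0,0,0],[0,0,0]],"fingers":[1,1,1,1,1]}' 50
python3 -m crank '{"linear":[[0,-0.2,0],[0,-0.25,0],[0,-0.25,0],[0,-0.25,0]],"delta_rot":[[0,0,0],[0,0,0],[0,0,0],[0,0,0]],"fingers":[1,1,1,1]}' 50
python3 - <<'E'
from h import *
f=grab_frame("wrist");s=observe();print(s["position"],s["tool_rot"],s["qpos"].round(2));cv2.imwrite("pics/w8.png",f["image"][:,:,::-1])
t=grab_frame("top");cv2.imwrite("pics/t8.png",t["image"][:,:,::-1])
E
```

```text
clock: 21.55
position: [0.5269, 0.359, 0.2825]
tool_rot: [3.14, -0.001, 1.603]
force: [0.9, -0.0, -0.6]
grip_width: 0.0855
finger_force: 0.0
clock: 22.05
position: [0.4763, 0.1166, 0.2789]
tool_rot: [3.141, 0.001, 1.602]
force: [1.3, 0.2, 0.7]
grip_width: 0.0854
finger_force: 0.0
clock: 22.55
position: [0.4487, -0.1237, 0.2793]
tool_rot: [3.141, 0.002, 1.601]
force: [1.5, 0.8, -0.7]
grip_width: 0.0853
finger_force: 0.0
clock: 22.95
position: [0.4497, -0.1826, 0.2787]
tool_rot: [3.141, -0.0, 1.603]
force: [1.1, 0.1, 0.1]
grip_width: 0.0853
finger_force: 0.0
[ 0.44980664 -0.1822622   0.27872778] [ 3.14123756e+00 -4.03188271e-06  1.60397182e+00] [ 0.86  0.34 -0.75  1.89  0.27  1.01  0.03]
```

View pics/w8.png

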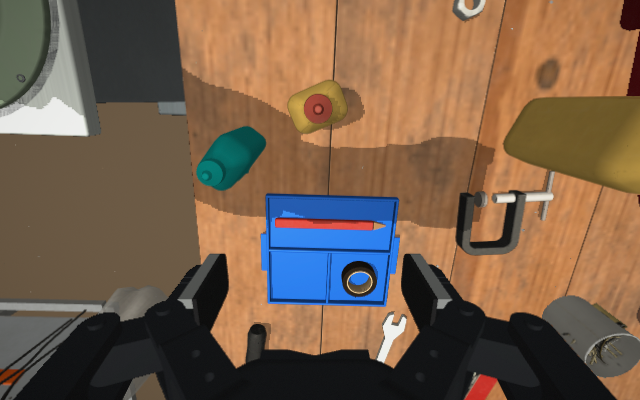

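From nearly overhead, the glue body outline is centred about (317,107) with the cap at (318,108). Turquoise is clear at (230,158). The blue kit is complete. Measuring the bottle's axis.

```bash
python3 - <<'E'
from h import *
f=grab_frame("wrist");t=grab_frame("top")
a=blob(f,(275,70,365,145),(0,135,40),(7,255,255));b=blob(t,(375,200,405,235),(0,135,60),(7,255,255));print("cap",tri(f,cen(a),t,cen(b)),rect(f,a,.16))
im=f["image"][100:128:9,285:365:6].tolist()
h=cv2.cvtColor(f["image"],cv2.COLOR_RGB2HSV);print(h[107,285:365:6].tolist())
a=blob(f,(275,70,365,145),(18,120,50),(28,255,255))
hull=cv2.convexHull(a.astype(np.float32))[:,0]
for z in (.1,.12,.0): print(z,rect(f,hull,z))
e=cv2.fitEllipse(hull);print(e, a.min(0),a.max(0))
m=np.zeros((400,640),np.uint8);cv2.fillPoly(m,[hull.astype(int)],255)
c=cv2.resize(f["image"][70:150,270:370],None,fx=4,fy=4);c2=c.copy();cv2.polylines(c2,[((hull-[270,70])*4).astype(int)],True,(255,255,255),1)
cv2.imwrite("pics/g1.png",np.hstack([c,c2])[:,:,::-1])
E
```

```text
cap (array([ 0.45013975, -0.10947863,  0.14584186]), np.float64(0.0006085220876150624)) [ 449.8 -109.5   21.    20.9    1.9]
[[13, 144, 197], [21, 158, 187], [21, 159, 207], [20, 158, 169], [4, 165, 165], [4, 168, 138], [4, 174, 91], [4, 165, 142], [20, 161, 135], [20, 161, 135], [20, 159, 135], [13, 129, 123], [13, 133, 130], [13, 136, 159]]
0.1 [ 450.  -109.8   54.5   39.5   24.2]
0.12 [ 449.8 -109.3   51.    36.9   24.2]
0.0 [ 450.9 -112.3   72.5   52.6   24.2]
((317.2894287109375, 106.74039459228516), (50.03184509277344, 62.62876510620117), 64.73125457763672) [287.  81.] [347. 133.]
```

View pics/g1.png

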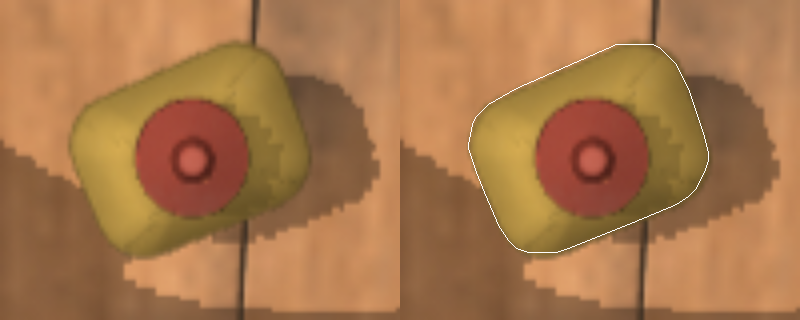

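```bash
python3 -m crank '{"linear":[[0,0.08,0],[0,0.16,0],[0,0.24,0],[0,0.29,0],[0,0.29,0]],"delta_rot":[[0,0,-0.25],[0,0,-0.5],[0,0,-0.75],[0,0,-1],[0,0,-1]],"fingers":[1,1,1,1,1]}' 50
python3 -m crank '{"linear":[[0,0,0],[0,0,0],[0,0,0],[0,0,0],[0,0,0]],"delta_rot":[[0,0,-0.25],[0,0,-0.5],[0,0,-0.75],[0,0,-1],[0,0,-1]],"fingers":[1,1,1,1,1]}' 50
python3 -m crank '{"linear":[[0,0,0],[0,0,0],[0,0,0]],"delta_rot":[[0,0,-0.257],[0,0,-0.257],[0,0,-0.257]],"fingers":[1,1,1]}' 50

```

```text
clock: 23.65
position: [0.4499, -0.1089, 0.2787]
tool_rot: [3.141, -0.0, 1.079]
force: [0.3, -0.4, 0.2]
grip_width: 0.0855
finger_force: 0.0
clock: 24.15
position: [0.4497, -0.1113, 0.2783]
tool_rot: [3.141, 0.0, 0.556]
force: [-0.1, 0.3, -0.4]
grip_width: 0.0856
finger_force: 0.0
clock: 24.45
position: [0.4497, -0.1112, 0.2783]
tool_rot: [3.142, 0.0, 0.428]
force: [0.9, -0.2, 0.4]
grip_width: 0.0859
finger_force: 0.0
```

```bash
python3 -m crank '{"linear":[[0,0.005,-0.12],[0,0.005,-0.26],[0,0.005,-0.4],[0,0.005,-0.5],[0,0.005,-0.58]],"delta_rot":[[0,0,0],[0,0,0],[0,0,0],[0,0,0],[0,0,0]],"fingers":[1,1,1,1,1]}' 50
python3 -m crank '{"linear":[[0,0,-0.06],[0,0,-0.09],[0,0,-0.09],[0,0,-0.09],[0,0,-0.09]],"delta_rot":[[0,0,0],[0,0,0],[0,0,0],[0,0,0],[0,0,0]],"fingers":[1,1,1,0,-1]}' 50
python3 -m crank '{"linear":[[0,0,0],[0,0,0],[0,0,0],[0,0,0]],"delta_rot":[[0,0,0],[0,0,0],[0,0,0],[0,0,0]],"fingers":[-1,-1,-1,-1]}' 50

```

```text
clock: 24.95
position: [0.4492, -0.1098, 0.1318]
tool_rot: [-3.14, 0.001, 0.427]
force: [0.3, 0.8, -0.3]
grip_width: 0.0853
finger_force: 0.0
clock: 25.45
position: [0.4501, -0.11, 0.1115]
tool_rot: [3.141, -0.001, 0.421]
force: [-0.6, -0.5, 0.0]
grip_width: 0.0592
finger_force: 0.0
clock: 25.85
position: [0.4502, -0.1101, 0.1116]
tool_rot: [3.14, -0.001, 0.421]
force: [-1.0, 0.3, 12.5]
grip_width: 0.0383
finger_force: 48.9
```

```bash
python3 -m crank '{"linear":[[0,0,0.06],[0,0,0.18],[0,0,0.32],[0,0.06,0.4],[0,0.18,0.4]],"delta_rot":[[0,0,0],[0,0,0],[0,0,0.15],[0,0,0.35],[0,0,0.6]],"fingers":[-1,-1,-1,-1,-1]}' 50
python3 -m crank '{"linear":[[0,0.16,0],[0,0.32,0],[0,0.48,0],[0,0.64,0],[0,0.8,0]],"delta_rot":[[0,0,0.2],[0,0,0.4],[0,0,0.6],[0,0,0.8],[0,0,1]],"fingers":[-1,-1,-1,-1,-1]}' 50
python3 -m crank '{"linear":[[-0.01,0.16,0],[-0.02,0.32,0],[-0.03,0.48,0],[-0.04,0.64,0],[-0.05,0.78,0]],"delta_rot":[[0,0,0.2],[0,0,0.4],[0,0,0.6],[0,0,0.65],[0,0,0.65]],"fingers":[-1,-1,-1,-1,-1]}' 50
python3 -m crank '{"linear":[[0,0.05,0],[0,0.1,0],[0,0.1,0],[0,0.1,0],[0,0.1,0]],"delta_rot":[[0,0,0],[0,0,0],[0,0,0],[0,0,0],[0,0,0]],"fingers":[-1,-1,-1,-1,-1]}' 50
python3 - <<'E'
from h import *
f=grab_frame("wrist");s=observe();print(s["position"],s["tool_rot"]);cv2.imwrite("pics/w9.png",f["image"][:,:,::-1])
a=blob(f,(0,0,640,400),(55,100,50),(80,255,255));print("green",rect(f,a,.012))
E
```

```text
clock: 26.35
position: [0.4507, -0.0662, 0.2134]
tool_rot: [3.138, -0.002, 0.736]
force: [0.0, 0.9, -2.9]
grip_width: 0.0383
finger_force: 51.7
clock: 26.85
position: [0.4495, 0.1364, 0.2112]
tool_rot: [3.141, 0.0, 1.263]
force: [1.3, -0.3, -2.1]
grip_width: 0.0376
finger_force: 51.7
clock: 27.35
position: [0.4368, 0.3319, 0.2109]
tool_rot: [-3.142, -0.0, 1.6]
force: [0.2, -0.2, -1.8]
grip_width: 0.038
finger_force: 51.7
clock: 27.85
position: [0.4376, 0.3538, 0.2108]
tool_rot: [3.141, 0.001, 1.597]
force: [-0.1, -0.9, -1.3]
grip_width: 0.0381
finger_force: 51.7
[0.43762186 0.35389734 0.21081815] [3.14136973e+00 6.77084056e-04 1.59730077e+00]
green [483.5 317.6 198.6 175.    1.5]
```

View pics/w9.png

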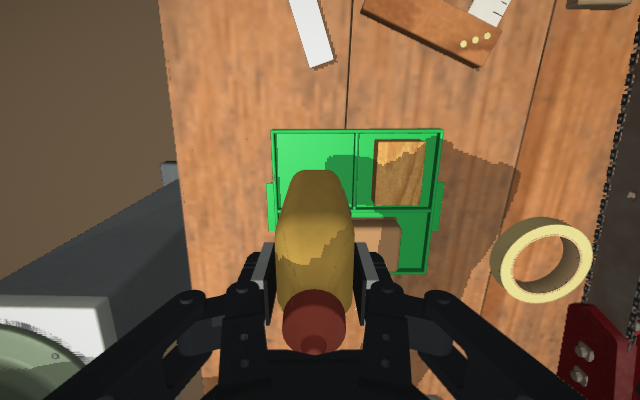

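The offcut sits flat in the far square bay at (400,173). The bottle hangs upright over the near bay, whose floor is at (312,170). Lowering it.

```bash
python3 -m crank '{"linear":[[0,0.012,-0.1],[0,0.012,-0.2],[0,0.012,-0.29],[0,0.012,-0.34],[0,0.012,-0.37]],"delta_rot":[[0,0,0],[0,0,0],[0,0,0],[0,0,0],[0,0,0]],"fingers":[-1,-1,-1,-1,-1]}' 50
python3 -m crank '{"linear":[[0,0,-0.006],[0,0,-0.012],[0,0,-0.014],[0,0,-0.014],[0,0,-0.014]],"delta_rot":[[0,0,0],[0,0,0],[0,0,0],[0,0,0],[0,0,0]],"fingers":[-1,-1,-1,-1,-1]}' 50

```

```text
clock: 28.4
position: [0.4372, 0.3575, 0.1176]
tool_rot: [-3.141, 0.0, 1.598]
force: [0.3, -0.3, -1.6]
grip_width: 0.038
finger_force: 51.7
clock: 28.9
position: [0.4373, 0.3582, 0.1152]
tool_rot: [3.141, -0.0, 1.599]
force: [-0.6, 0.3, -1.3]
grip_width: 0.0377
finger_force: 51.7
```

```bash
python3 -m crank '{"linear":[[0,-0.002,-0.003],[0,-0.002,-0.004],[0,-0.002,-0.004]],"delta_rot":[[0,0,0],[0,0,0],[0,0,0]],"fingers":[-1,-1,-1]}' 50
python3 -m crank '{"linear":[[0,0,0],[0,0,0],[0,0,0],[0,0,0],[0,0,0]],"delta_rot":[[0,0,0],[0,0,0],[0,0,0],[0,0,0],[0,0,0]],"fingers":[-0.05,0.1,0.3,0.6,1]}' 50
python3 -m crank '{"linear":[[0,0,0],[0,0,0.06],[0,0,0.18],[0,0,0.36],[0,0,0.54]],"delta_rot":[[0,0,0],[0,0,0],[0,0,0],[0,0,0],[0,0,0]],"fingers":[1,1,1,1,1]}' 50
python3 -m crank '{"linear":[[0,0,0.12],[0,-0.2,0.12],[0,-0.4,0.12],[0,-0.6,0.12],[0,-0.8,0.12]],"delta_rot":[[0,0,0],[0,0,0],[0,0,0],[0,0,0],[0,0,0]],"fingers":[1,1,1,1,1]}' 50
python3 -m crank '{"linear":[[0,0,0],[0,0,0],[0,0,0]],"delta_rot":[[0,0,0],[0,0,0],[0,0,0]],"fingers":[1,1,1]}' 50
python3 - <<'E'
from h import *
t=grab_frame("top");s=grab_frame("scene");w=grab_frame("wrist")
R_=lambda f,b,k:cv2.resize(f["image"][b[1]:b[3],b[0]:b[2]],(400,k))
up=np.hstack([R_(s,(180,210,360,345),300),R_(t,(140,200,320,335),300)]);dn=np.hstack([R_(w,(0,0,640,400),250),R_(t,(320,130,540,267),250)])
cv2.imwrite("pics/end.png",np.vstack([up,dn])[:,:,::-1])
E
```

```text
clock: 29.2
position: [0.4375, 0.3581, 0.1147]
tool_rot: [3.14, -0.001, 1.599]
force: [-1.1, -1.0, 11.8]
grip_width: 0.0381
finger_force: 53.1
clock: 29.7
position: [0.4371, 0.3576, 0.1137]
tool_rot: [-3.141, 0.0, 1.599]
force: [-0.9, 0.0, 1.2]
grip_width: 0.0803
finger_force: 0.0
clock: 30.2
position: [0.4366, 0.3575, 0.2512]
tool_rot: [-3.141, -0.0, 1.599]
force: [1.6, 0.3, -0.2]
grip_width: 0.0852
finger_force: 0.0
clock: 30.7
position: [0.4366, 0.1559, 0.2797]
tool_rot: [3.141, 0.0, 1.599]
force: [2.4, 0.2, 0.3]
grip_width: 0.0852
finger_force: 0.0
clock: 31.0
position: [0.4371, 0.1585, 0.2795]
tool_rot: [3.141, -0.0, 1.6]
force: [-0.2, 0.7, 0.5]
grip_width: 0.0852
finger_force: 0.0
```

View pics/end.png

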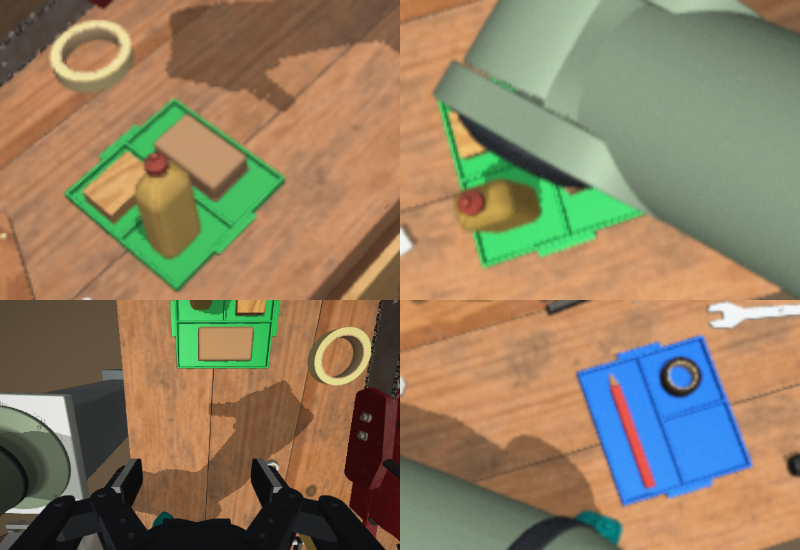

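The final views show the green kit complete: bottle upright at (168,205), offcut at (117,185) and block at (203,150), all in their bays. The blue kit shows the pencil at (630,430) and the tape at (681,378). The gripper is clear of everything, so I'm handing in.

```bash
python3 -c "
from workcell import bot
print(bot.job_done())"
```

```text
the job is handed in; nothing more can be done
None
```

Both kits are made up as asked and the job is handed in at about 31 s: pencil and tape in the blue tray, then sanding block, offcut and upright glue bottle in the green tray, all seen in their bays in the final pictures.

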